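# Fit a trimming chuck on the pottery wheel's pin

### The job

Ready the wheel by pressing its three keys fully down one at a time: the round one, then the square one, then the bar. Then take the trimming chuck by its post, rest its underside on the tip of the wheel's centre pin with the hole a little off the pin, slide it across until it drops onto the pin, and press it down against the spring pad until it sits flat on the wheel head. Finish while holding it pressed fully home with the gripper (I will do up its screw from below), and leave the other things on the bench alone.

Things in the scene. Friction and masses are not known exactly. Their poses are not given: they have to be found in the camera images.
- chuck: Trimming chuck, loose, on the bench: a flat square plywood base 100 x 100 x 22 mm with an upright square wooden post 44 x 44 mm in its middle, overall 72 mm high, about 0.26 kg. Origin: centre of the underside; x and y along the sides (of base and post alike), z up. In the underside's centre is a round hole, 15 mm across and 22 mm deep, not seen from above. The post is the grip.
- wheel: Small tabletop pottery wheel, fixed, its head does not turn: white housing 210 x 190 mm under a bare metal disc (wheel head) 180 mm across whose top face is the seat, 80 mm above the bench. Origin: on the bench under the disc's centre; z up.
- seat (a point): Centre of the wheel head's top face, 80 mm above the bench: the chuck's origin lies here when it is fully home.
- pin_tip (a point): Top of the fixed locating pin that stands in the centre of the wheel head: 12 mm thick, tapering to 7 mm over the last 3 mm, tip 16 mm above the seat. A chuck riding on the tip has its origin at this height; the pin is then hidden beneath it.
- pad (a joint): Dark rubber-faced spring pad, 60 mm across, around the pin. 0: up, its face 5 mm above the seat (a chuck dropped on the pin rests there, as its weight does not press the pad in); 0.005 m: fully in, flush with the seat. Starts to move at 5 N, fully in at 12 N, springs back when let go.
- key_round (a joint): Spring key with a round cap, 28 mm across: 0 up, 0.006 m fully down; starts to move at 1.5 N, fully down at 5 N; springs back.
- key_round_top (a point): Centre of the top of the key with the round cap, 28 mm across; black, about 49 mm above the bench when up, 10 mm above its metal plate. The three keys stand in a row 54 mm apart on the grey control box (fixed, 180 x 85 x 34 mm), in any order; press straight down.
- key_square (a joint): Spring key with a square cap, 25 x 25 mm: 0 up, 0.006 m fully down; starts to move at 1.5 N, fully down at 5 N; springs back.
- key_square_top (a point): Centre of the top of the key with the square cap, 25 x 25 mm; black, about 49 mm above the bench when up, 10 mm above its metal plate. The three keys stand in a row 54 mm apart on the grey control box (fixed, 180 x 85 x 34 mm), in any order; press straight down.
- key_bar (a joint): Spring key with a narrow bar-shaped cap, 13 mm wide along the row and 44 mm long across it: 0 up, 0.006 m fully down; starts to move at 1.5 N, fully down at 5 N; springs back.
- key_bar_top (a point): Centre of the top of the key with the narrow bar-shaped cap, 13 mm wide along the row and 44 mm long across it; black, about 49 mm above the bench when up, 10 mm above its metal plate. The three keys stand in a row 54 mm apart on the grey control box (fixed, 180 x 85 x 34 mm), in any order; press straight down.
- mug: Bystander, leave alone: dark glazed mug, 85 mm tall. Origin: centre of the underside.
- bowl: Bystander, leave alone: brown clay bowl, 120 mm across, 45 mm high. Origin: centre of the underside.
- glaze_jar: Bystander, leave alone: blue jar with a white cap, 60 mm across, 70 mm tall. Origin: centre of the underside.
- brush: Bystander, leave alone: brush lying down, 190 mm long. Origin: centre of the underside (as it lies).
- rib: Bystander, leave alone: flat wooden rib, 100 x 50 x 6 mm. Origin: centre of the underside.
- bisque_cup: Bystander, leave alone: small pale unglazed cup, 64 mm across, 60 mm tall. Origin: centre of the underside.
- roller: Bystander, leave alone: wooden roller lying down, 38 mm thick, 160 mm long. Origin: centre of the underside (as it lies).
Mind the look-alikes: they are no part of the job. Of the things shaped like the chuck, the plywood one is meant.

How it is judged (in metres and radians):
On the way, in this order (a step that is already met when the one before it is completed fails the run):
1. the round key is pressed, alone (value of joint key_round above 0.004 m and value of joint each of key_square, key_bar below 0.002 m), for 0.05 s.
2. the square key is pressed, alone (value of joint key_square above 0.004 m and value of joint each of key_round, key_bar below 0.002 m), for 0.05 s.
3. the bar key is pressed, alone (value of joint key_bar above 0.004 m and value of joint each of key_round, key_square below 0.002 m), for 0.05 s.
4. the chuck's underside rides on the tip of the pin, the hole off the pin (contact force between chuck and wheel above 0.3 N and z of chuck in the frame of seat above 0.013 m and horizontal distance between chuck and seat below 0.04 m), for 0.1 s.
5. the chuck has dropped onto the pin (z of chuck in the frame of seat below 0.009 m and horizontal distance between chuck and seat below 0.003 m), for 0.05 s.
At the end, for the whole second after the job is handed in: The gripper still holds the chuck pressed home: its origin within 3 mm of the wheel's centre sideways and less than 1.5 mm above the seat, tilted less than 0.04 rad, at rest, the spring pad more than 4 mm in, the fingers bearing on the chuck with over 2 N, and all keys up (z of chuck in the frame of seat below 0.0015 m and horizontal distance between chuck and seat below 0.003 m and angle between chuck's own z axis and vertical below 0.04 rad and value of joint pad above 0.004 m and contact force between the fingers and chuck above 2 N and linear speed of chuck below 0.02 m/s and value of joint each of key_round, key_square, key_bar below 0.002 m); the arm keeps its last pose, push and grip.
It fails at once if another thing on the bench (mug, bowl, jar, brush, rib, cup or roller) is moved more than 25 mm (distance of any of mug, bowl, glaze_jar, brush, rib, bisque_cup, roller from where it was at the start of the episode above 0.025 m).
It fails at once if two keys are down at once (value of joint each of key_round, key_square above 0.003 m or value of joint each of key_round, key_bar above 0.003 m or value of joint each of key_square, key_bar above 0.003 m).
It also fails if it takes over 58 s, if anything falls off the work surface, if the arm or the gripper's body presses on something with over 40 N, if the wrist force passes 120 N, or if a joint passes its speed limit or range.

### The arm

A 6-joint arm with a two-finger parallel gripper is mounted at the origin on the work surface. World frame = base frame: x ahead of the robot, y to its left, z up, the work surface at z = 0. Lengths are in mm, angles in rad, forces in N, time in s.
With the tool pointing down it reaches from about 250 to 800 mm from the base axis. Payload 3.9 kg.
Tool frame: the origin (TCP) lies at the very end of the fingers, on their centre line; the grasp point (between the pads) lies 19 mm behind it; z points along the fingers, x is the direction in which the jaws open and shut, and the axes are right-handed (so a half turn about z gives the same grasp; the last joint's range is limited). The gripper opens to 85 mm and grips with 20 to 120 N. Pads are 22 mm wide; open, the fingers measure 114 mm over their backs; the gripper's body (76 mm by 85 mm) begins 54 mm behind the grasp point. The pads swing forward as they close: fully open they stand 13 mm farther back than shut.
Start: joints at [1.334, 0.26, -0.138, 1.173, 0, 1.571], TCP at [123.157, 510.34, 204.604] pointing down, gripper open.
Joint ranges: [-2.78, 2.78], [-0.83, 1.72], [-1.28, 1.37], [-1.9, 2.12], [-1.57, 1.48], [-3.14, 3.14]. Speed limits (rad/s): [2.57, 2.57, 3.14, 3.14, 3.14, 3.14].

### API

Orientations are given as a unit quaternion [x, y, z, w].
In Python, from station import sensors, optics, r gives the robot as it stands.
- The arm moves only by the tool play_rows, never from a script. Its argument "commands" is a list of rows, each a list of 7 numbers: the closure in counts, from 0 (fully open) to 255 (shut), then the shift along the tool's x, y, z scaled (see below), then the turn, a rotation vector about the tool's x, y, z scaled (see below). In form: [[claw, tx, ty, tz, rx, ry, rz], ...]. A call has exactly 5 rows; each row shifts and turns the commanded pose from where the row before left it, along the tool's axes as they then stand; what a row does not reach is not made up. The controller multiplies each number of a shift by 10 cm and each number of a turn by 180 degrees. A row lasts 1/8 s, in which the tool goes at most 62.5 mm and 10.7 degrees, less where a joint would pass 70% of its speed; a pose out of reach is approached as far as the arm can. A call with a number of a shift or a turn outside -1 to 1 is refused whole. A call with a gripper value outside its range is refused whole. The fingers move at their own pace and stop on an object; "squeeze" is the grip in N (left out, the last holds). Time passes only in rows, so rows that do not move let the fingers close, or fill a call up. It gives the time, the measured TCP pose, the force and the opening at its end, in the units of the state.
- sensors.sense(): the state, without advancing time (a new reading comes with each control period).
- optics.grab_frame(name): name is "side" or "top"; returns a dict with "color" (384x512x3 uint8, red, green, blue), "depth" (384x512 float32, mm along the optical axis (not along the pixel's ray), 0 where there is no reading), "mtx" (3x3 intrinsics, pixels), "k1" (the pictures are not rectified: a ray, as slopes to the right and down, at radius r is drawn at 1 + k1 r^2 times it, then the intrinsics apply), "rvec" (rotation vector, rad) and "tvec" (3), from world to camera coordinates, as OpenCV has them. Camera axes: x right, y down, z forward; pixel columns grow to the right and rows downward; lengths in mm; the calibration is good to about 2 mm. A picture is of the moment at which its call begins.
- r.job_done(): hands the job in, once; it reports no verdict.
The state is a dict: "clock": time; "q": joint angles; "qvel": joint speeds; "tau": joint torques, N m; "eef_pos": TCP position; "ee_rot": TCP orientation; "force": force on the tool from outside, world axes, zero at the start; "wrist_torque": the same for the moment, N m; "gripper_width": finger opening in mm.
Only numpy, scipy, OpenCV 4.12 (cv2) and the standard library are available. Lean on these libraries where they do the work, as an engineer would, in place of code of your own. Each camera call takes 0.05 s, during which the arm holds its last target.

## Working session

There is one attempt and no reset: what is moved stays moved. The work goes in short steps, Python scripts to look and compute and a tool call to move; the robot and the scene stay as the last step left them, time stands still between calls to the robot, and variables do not carry over. Pictures are saved under pics/ and viewed, and the job is handed in when it is done.

Besides the shell and the picture viewer there is one more tool, called after "Request:" as name(argument=value, ...) on one line, values as JSON. play_rows: Moves the arm, as the interface text tells. Shifts and turns lie within -1 to 1; 1 stands for 10 cm of shift or 180 degrees of turn. Its arguments: {"type":"object","properties":{"commands":{"type":"array"},"squeeze":{"type":"number"}},"required":["commands"]}

```bash
ls; mkdir -p pics
cat > h.py <<'E'
import numpy as np, cv2
from station import sensors, optics, r
def grab(n,save=None):
    f=optics.grab_frame(n)
    if save: cv2.imwrite('pics/'+save,cv2.cvtColor(f['color'],cv2.COLOR_RGB2BGR))
    return f
def cam(f):
    R,_=cv2.Rodrigues(np.array(f['rvec'],float).ravel()); t=np.array(f['tvec'],float).ravel(); return R,t
def slopes(f,uv):
    uv=np.asarray(uv,float).reshape(-1,2);K=np.array(f['mtx'])
    d=np.array([f['k1'],0,0,0],float)
    return cv2.undistortPointsIter(uv.reshape(-1,1,2),K,d,None,None,(3,50,1e-10)).reshape(-1,2)
def plane(f,uv,z):
    R,t=cam(f);s=slopes(f,uv);d=np.c_[s,np.ones(len(s))]@R;c=-R.T@t
    k=(z-c[2])/d[:,2];return c+d*k[:,None]
def pts(f):
    R,t=cam(f);h,w=f['depth'].shape
    v,u=np.mgrid[:h,:w];s=slopes(f,np.c_[u.ravel(),v.ravel()])
    D=f['depth'].ravel();P=np.c_[s*D[:,None],D];return ((P-t)@R).reshape(h,w,3)
def proj(f,X):
    return cv2.projectPoints(np.asarray(X,float).reshape(-1,1,3),np.array(f['rvec'],float),np.array(f['tvec'],float),np.array(f['mtx']),np.array([f['k1'],0,0,0.]))[0].reshape(-1,2)
E
python3 - <<'E'
from h import *
for n in ('top','side'):
    f=grab(n,n+'0.png'); R,t=cam(f);print(n,f['mtx'],f['k1'],-R.T@t,R[2])
print(sensors.sense())
E
```

```text
pics
top [[358.92355274   0.         257.87139861]
 [  0.         358.92355274 192.64926045]
 [  0.           0.           1.        ]] -0.10941772887712997 [ 293.76616068   12.79214355 1171.02467798] [ 0.16019329 -0.01356295 -0.98699248]
side [[348.47179687   0.         251.08927028]
 [  0.         348.47179687 194.11802682]
 [  0.           0.           1.        ]] -0.050528192621662756 [  73.09816095 -622.64923625  544.91956624] [ 0.46500605  0.71219001 -0.52588474]
{'clock': 0.1, 'q': array([ 1.33399340e+00,  2.60608305e-01, -1.39268805e-01,  1.17270170e+00,
        4.70659341e-06,  1.57082156e+00]), 'qvel': array([-0.00079569, -0.0013609 ,  0.00381916,  0.00152222,  0.00049703,
        0.00090052]), 'tau': array([ 2.03160607e-04, -4.06509554e+01,  2.54527545e+01,  1.01594289e-02,
        7.28406093e-06,  1.09741272e-06]), 'eef_pos': array([123.00275249, 509.69220512, 203.84256447]), 'ee_rot': array([ 7.85690630e-01,  6.18618978e-01, -7.01683896e-04,  5.49509122e-04]), 'force': array([ 0.82593299,  0.49186163, -0.21459257]), 'wrist_torque': array([-0.04872757,  0.00708572,  0.01916561]), 'gripper_width': 85.55672118337297}
```

View pics/top0.png

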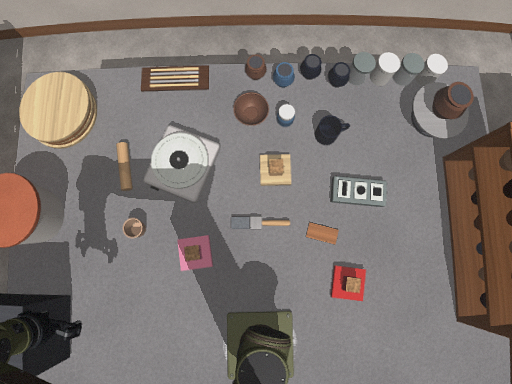

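View pics/side0.png

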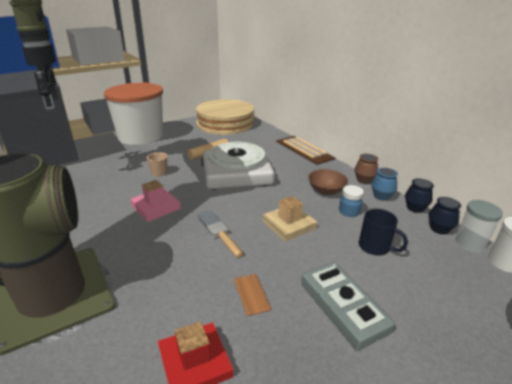

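The top view shows the plywood chuck at about (275,168), with red and pink look-alikes elsewhere. The wheel is at (180,159). The control box is at (359,190), its keys running bar, round, square from left to right.

Run:
```python
from h import *
f=grab('top');g=grab('side')
c=cv2.cvtColor(f['color'],cv2.COLOR_RGB2BGR);d=cv2.cvtColor(g['color'],cv2.COLOR_RGB2BGR)
def cr(im,x,y,w,h,s): return cv2.resize(im[y:y+h,x:x+w],None,fx=s,fy=s,interpolation=cv2.INTER_CUBIC)
a=cr(c,325,165,66,50,6);b=cr(c,250,145,50,50,6);w=cr(c,140,120,84,84,4.0)
H=max(a.shape[0],b.shape[0]);im=np.zeros((640,700,3),np.uint8)
im[:300,:396]=a;im[:300,400:700]=b;im[304:640,:336]=w
e=cr(d,300,260,95,84,3.5);im[304:304+e.shape[0],340:340+e.shape[1]]=e
cv2.imwrite('pics/crop.png',im[:598] if 0 else cv2.resize(im,(650,594)))
P=pts(f);Q=pts(g)
for n,uv in dict(chucktop=(276,166),base=(264,180),head=(165,148),pad=(172,165),bar=(343,188),rnd=(361,190),sq=(376,191),bench=(300,200)).items(): print(n,P[uv[1],uv[0]].round(1))
for n,uv in dict(chuckbase=(275,220),head=(260,150),rnd=(347,292),bar=(330,274),sq=(367,313)).items(): print(n,Q[uv[1],uv[0]].round(1))
```

```text
chucktop [556.2 -61.3  70.5]
base [521.6 -23.9  22.5]
head [620.2 288.8  78.7]
pad [562.4 263.4  86.5]
bar [ 485.5 -275.5   49.1]
rnd [ 478.8 -335.6   43.2]
sq [ 473.7 -383.2   48.6]
bench [ 455.9 -141.4    3.7]
chuckbase [519.4 -52.2  21.9]
head [657.  222.3  77.3]
rnd [ 476.8 -338.9   47.1]
bar [ 482.7 -286.7   47.4]
sq [ 468.4 -394.9   50.1]
```

View pics/crop.png

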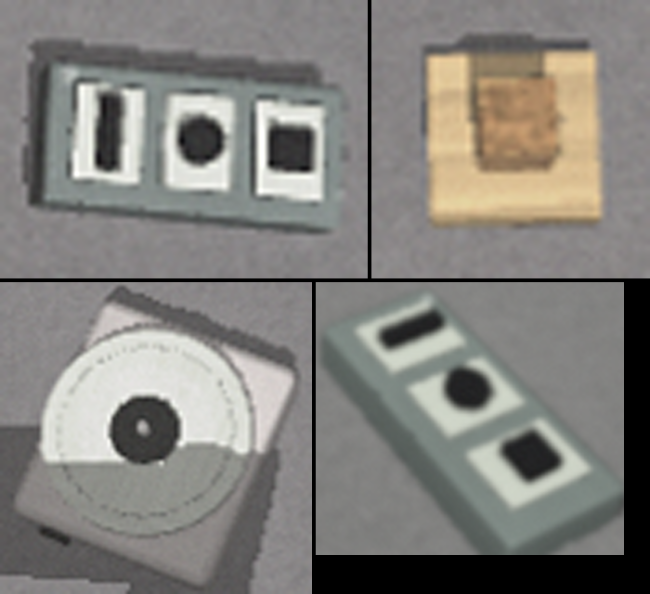

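```bash
cat > meas.py <<'E'
from h import *
def blobs(f,mask,amin,amax):
    n,l,s,c=cv2.connectedComponentsWithStats(mask.astype(np.uint8),connectivity=4)
    return [(s[i],c[i],l==i) for i in range(1,n) if amin<=s[i,4]<=amax]
E
python3 - <<'E'
from meas import *
for n,box,wb,cb in (('top',(325,165,391,215),(140,120,224,204),(250,145,300,195)),('side',(300,260,395,344),(195,135,280,190),(255,190,325,245))):
    f=grab(n);g=f['color'].max(2).astype(int)
    def M(box,m):
        o=np.zeros(g.shape,bool);x,y,X,Y=box;o[y:Y,x:X]=m[y:Y,x:X];return o
    print(n)
    for s,c,m in blobs(f,M(box,g<75),25,900):
        # weighted centroid
        v,u=np.nonzero(cv2.dilate(m.astype(np.uint8),np.ones((3,3)))); w=np.clip(140-g[v,u],0,None)
        cc=np.array([(u*w).sum(),(v*w).sum()])/w.sum()
        print(' key',s,cc.round(2),plane(f,cc,48)[0].round(1))
    for s,c,m in blobs(f,M(wb,g<85),30,2000):
        print(' pad?',s,c.round(2),plane(f,c,85)[0].round(1))
    # disc
    hsv=cv2.cvtColor(f['color'],cv2.COLOR_RGB2HSV)
    P=pts(f)
    dz=M(wb,(P[...,2]>72)&(P[...,2]<92))
    for s,c,m in blobs(f,dz,500,9000):
        q=np.argwhere(m)[:,::-1].astype(np.float32)
        (e,ax,an)=cv2.fitEllipse(max(cv2.findContours(m.astype(np.uint8),0,1)[0],key=len))
        print(' disc',s,np.round(e,2),np.round(ax,1),plane(f,e,80)[0].round(1), plane(f,c,80)[0].round(1))
    ply=M(cb,(hsv[...,1]>70)&(hsv[...,0]>8)&(hsv[...,0]<30)&(g>90))
    for s,c,m in blobs(f,ply,300,3000):
        ct=max(cv2.findContours(m.astype(np.uint8),0,1)[0],key=len)
        h=cv2.convexHull(ct).reshape(-1,2)
        W=plane(f,h,22)
        r_=cv2.minAreaRect(W[:,:2].astype(np.float32)); print(' ply',s,np.round(r_[0],1),np.round(r_[1],1),r_[2])
    t=M(cb,(P[...,2]>66)&(P[...,2]<78)&ply); v,u=np.nonzero(t)
    if len(u):
        r_=cv2.minAreaRect(plane(f,np.c_[u,v],72)[:,:2].astype(np.float32));print(' post',len(u),r_)
    t=M(cb,(P[...,2]>16)&(P[...,2]<28)&ply); v,u=np.nonzero(t)
    if len(u):
        r_=cv2.minAreaRect(plane(f,np.c_[u,v],22)[:,:2].astype(np.float32));print(' base',len(u),r_)
E
```

```text
top
 key [330 177   4  25  49] [331.54 188.61] [ 484.4 -238.5   48. ]
 key [342 182   5  13  48] [343.97 188.3 ] [ 484.6 -278.8   48. ]
 key [357 186   8   8  49] [360.49 189.72] [ 478.9 -332.5   48. ]
 key [373 188   8   8  59] [376.6  191.34] [ 472.6 -385.3   48. ]
 pad? [170 151  18  18 243] [178.5  159.43] [580.2 243.6  85. ]
 disc [ 152  133   56   55 2455] [179.44 160.28] [53.8 56.7] [578.7 241.6  80. ] [578.6 241.7  80. ]
 ply [260 154  31  32 904] [556.9 -60.5] [102.   98.3] 1.027818202972412
 post 193 ((557.60400390625, -59.72014617919922), (41.07738494873047, 42.35710906982422), 88.44275665283203)
 base 654 ((558.0989990234375, -60.79397964477539), (98.32181549072266, 101.06348419189453), 89.01528930664062)
side
 key [320 269  19  11 101] [329.29 273.97] [ 481.  -286.2   48. ]
 key [340 287  13  12 118] [346.14 292.22] [ 474.4 -338.9   48. ]
 key [358 306  17  15 154] [365.76 312.98] [ 468.3 -392.7   48. ]
 pad? [195 139  11   7  53] [199.13 141.74] [512.3 368.6  85. ]
 pad? [228 149  17   7  78] [235.88 152.47] [573.  232.3  85. ]
 pad? [195 157  13  33 269] [199.7  173.72] [417.1 165.6  85. ]
 disc [ 208  142   58   26 1174] [236.59 154.74] [25.1 56.8] [571.8 226.1  80. ] [571.8 225.9  80. ]
 ply [ 263  197   53   43 1341] [560.8 -56.3] [149.1 138.3] 89.69825744628906
 post 189 ((554.0233154296875, -68.95543670654297), (48.43653869628906, 46.37974548339844), 88.38978576660156)
 base 622 ((552.4420776367188, -67.77974700927734), (101.76410675048828, 103.98938751220703), 0.04077407717704773)
```

Request:
play_rows(commands=[[255,0,0,0,0,0,-0.0377],[255,0,0,0,0,0,-0.0377],[255,-0.4,0.2,0,0,0,0],[255,-0.5,0.21,0,0,0,0],[255,-0.5,0.21,0,0,0,0]], squeeze=30)

```text
clock: 0.92
eef_pos: [185.6, 369.0, 204.5]
ee_rot: [0.707, 0.707, 0.0, 0.0]
force: [1.0, -0.8, 0.3]
gripper_width: 0.3
```

Request:
play_rows(commands=[[255,-0.5,0.2,0,0,0,0],[255,-0.5,0.2,0,0,0,0],[255,-0.5,0.2,0,0,0,0],[255,-0.5,0.2,0,0,0,0],[255,-0.5,0.2,0,0,0,0]])

```text
clock: 1.55
eef_pos: [285.7, 118.9, 204.9]
ee_rot: [0.707, 0.707, 0.001, 0.0]
force: [0.9, 0.4, 0.3]
gripper_width: 0.1
```

Request:
play_rows(commands=[[255,-0.5,0.2,0,0,0,0],[255,-0.5,0.2,0,0,0,0],[255,-0.5,0.2,0,0,0,0],[255,-0.45,0.2,0,0,0,0],[255,-0.45,0.2,0,0,0,0]])

```text
clock: 2.17
eef_pos: [385.6, -121.5, 204.7]
ee_rot: [0.707, 0.707, 0.0, 0.0]
force: [0.0, 0.7, 0.4]
gripper_width: 0.0
```

Remaining to the round key is about (+93, −213), down to z≈80.

Request:
play_rows(commands=[[255,-0.43,0.18,0,0,0,0],[255,-0.43,0.18,0.2,0,0,0],[255,-0.43,0.19,0.35,0,0,0],[255,-0.43,0.18,0.35,0,0,0],[255,-0.42,0.18,0.34,0,0,0]])

```text
clock: 2.8
eef_pos: [476.7, -335.2, 79.4]
ee_rot: [0.707, 0.707, 0.0, 0.0]
force: [0.7, 0.5, 0.7]
gripper_width: 0.2
```

Run:
```python
from h import *
p=sensors.sense()['eef_pos'];print(p)
ims=[]
for n in ('top','side'):
    f=grab(n);uv=proj(f,p)[0];print(n,uv)
    c=cv2.cvtColor(f['color'],cv2.COLOR_RGB2BGR);x,y=uv.round().astype(int)
    x0,y0=max(0,min(x-40,432)),max(0,min(y-40,304))
    k=cv2.resize(c[y0:y0+80,x0:x0+80],(400,400),interpolation=cv2.INTER_CUBIC)
    cv2.drawMarker(k,tuple(int(a) for a in ((uv-[x0,y0])+.5)*5),(0,0,255),0,12);ims.append(k);print(x0,y0)
cv2.imwrite('pics/k1.png',np.hstack(ims))
```

```text
[ 476.7217179  -335.19088214   79.42883176]
top [364.27746888 188.70614504]
324 149
side [348.29496365 278.51374378]
308 239
```

View pics/k1.png

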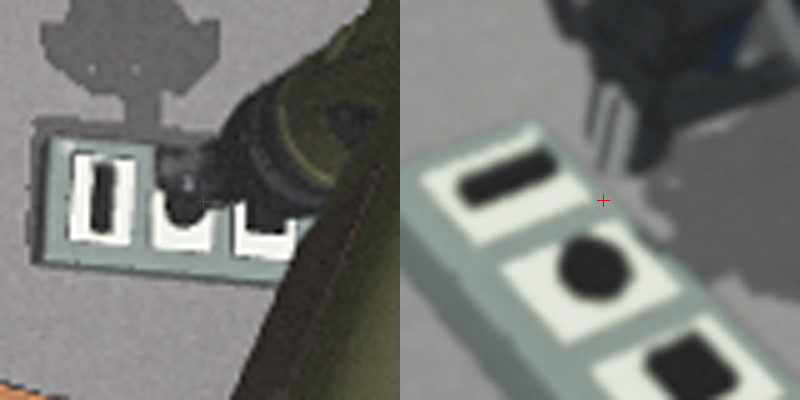

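Run:
```python
from h import *
p=sensors.sense()['eef_pos'];print(p)
ims=[]
for n in ('top','side'):
    f=grab(n);uv=proj(f,p)[0]
    c=cv2.cvtColor(f['color'],cv2.COLOR_RGB2BGR);x,y=uv.round().astype(int)
    x0,y0=x-22,y-28
    k=c[y0:y0+40,x0:x0+40]
    k=cv2.resize(np.clip(k.astype(float)*1.8+20,0,255).astype(np.uint8),(400,400),interpolation=cv2.INTER_NEAREST)
    cv2.drawMarker(k,tuple(int(a) for a in ((uv-[x0,y0])+.5)*10),(0,0,255),0,12);ims.append(k);print(x0,y0)
    P=pts(f)
    for v in range(y-14,y+4,2): print(v,[tuple(P[v,u].astype(int)) for u in range(x-8,x+9,3)])
cv2.imwrite('pics/k2.png',np.hstack(ims))
```

```text
[ 475.81118679 -336.30432552   75.90640107]
342 161
175 [(np.int64(537), np.int64(-335), np.int64(0)), (np.int64(537), np.int64(-346), np.int64(-2)), (np.int64(537), np.int64(-357), np.int64(-3)), (np.int64(537), np.int64(-366), np.int64(0)), (np.int64(488), np.int64(-299), np.int64(231)), (np.int64(482), np.int64(-297), np.int64(262))]
177 [(np.int64(531), np.int64(-336), np.int64(-5)), (np.int64(530), np.int64(-344), np.int64(0)), (np.int64(530), np.int64(-355), np.int64(0)), (np.int64(486), np.int64(-296), np.int64(214)), (np.int64(481), np.int64(-297), np.int64(237)), (np.int64(477), np.int64(-297), np.int64(260))]
179 [(np.int64(486), np.int64(-277), np.int64(190)), (np.int64(486), np.int64(-286), np.int64(190)), (np.int64(516), np.int64(-344), np.int64(34)), (np.int64(481), np.int64(-296), np.int64(214)), (np.int64(476), np.int64(-296), np.int64(238)), (np.int64(472), np.int64(-298), np.int64(256))]
181 [(np.int64(479), np.int64(-276), np.int64(194)), (np.int64(478), np.int64(-283), np.int64(199)), (np.int64(477), np.int64(-289), np.int64(206)), (np.int64(475), np.int64(-296), 
[... 3463 characters left out ...]
8), np.int64(-307), np.int64(34)), (np.int64(554), np.int64(-289), np.int64(0)), (np.int64(560), np.int64(-292), np.int64(-1))]
280 [(np.int64(495), np.int64(-303), np.int64(38)), (np.int64(502), np.int64(-305), np.int64(35)), (np.int64(509), np.int64(-307), np.int64(34)), (np.int64(515), np.int64(-310), np.int64(33)), (np.int64(520), np.int64(-313), np.int64(32)), (np.int64(554), np.int64(-297), np.int64(0))]
282 [(np.int64(495), np.int64(-304), np.int64(33)), (np.int64(500), np.int64(-308), np.int64(33)), (np.int64(506), np.int64(-310), np.int64(32)), (np.int64(510), np.int64(-314), np.int64(33)), (np.int64(515), np.int64(-317), np.int64(33)), (np.int64(551), np.int64(-300), np.int64(-1))]
```

View pics/k2.png

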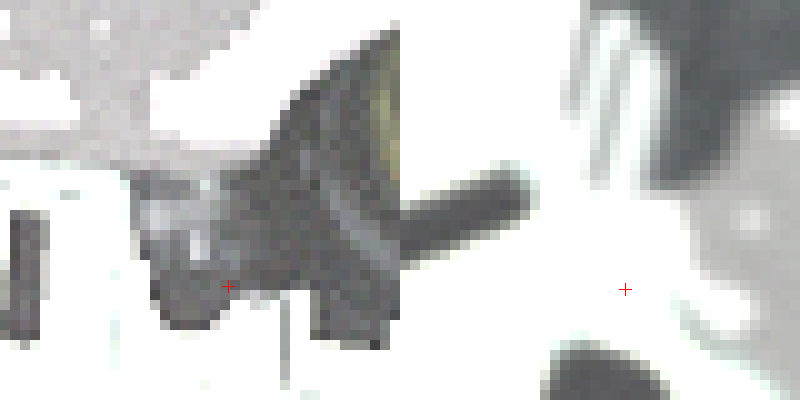

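Request:
play_rows(commands=[[255,0,0,0.1,0,0,0],[255,0,0,0.08,0,0,0],[255,0,0,0.04,0,0,0],[255,0,0,0,0,0,0],[255,0,0,0,0,0,0]])

```text
clock: 3.62
eef_pos: [476.4, -333.6, 59.0]
ee_rot: [0.707, 0.707, 0.0, 0.0]
force: [0.4, 0.3, -0.2]
gripper_width: -0.2
```

Run:
```python
from h import *
p=sensors.sense()['eef_pos'];print(p)
f=grab('side');uv=proj(f,p)[0];print(uv)
c=cv2.cvtColor(f['color'],cv2.COLOR_RGB2BGR)[220:340,280:400]
cv2.imwrite('pics/k3.png',cv2.resize(c,None,fx=5,fy=5,interpolation=cv2.INTER_CUBIC))
```

```text
[ 476.44498211 -333.62361036   58.99119014]
[345.81826677 285.89123735]
```

View pics/k3.png

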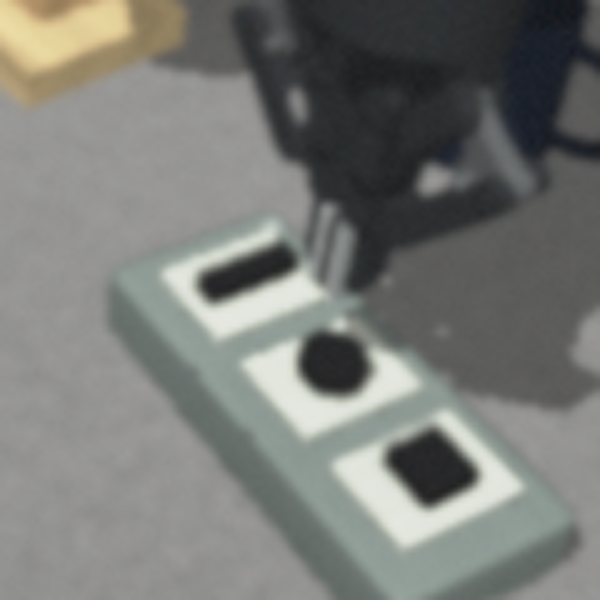

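Run:
```python
from h import *
p=sensors.sense()['eef_pos']
f=grab('top');uv=proj(f,p)[0];print(uv)
c=cv2.cvtColor(f['color'],cv2.COLOR_RGB2BGR)[160:220,320:400]
c=(255*(c/255.)**.5).astype(np.uint8)
k=cv2.resize(c,None,fx=9,fy=9,interpolation=cv2.INTER_CUBIC)
for z,col in ((59,(0,0,255)),(100,(0,255,0)),(150,(255,0,0))):
    q=proj(f,[p[0],p[1],z])[0]; cv2.drawMarker(k,tuple(int(a) for a in (q-[320,160]+.5)*9),col,0,12)
g=grab('side');c=cv2.cvtColor(g['color'],cv2.COLOR_RGB2BGR)[220:320,300:400]
k2=cv2.resize((255*(c/255.)**.5).astype(np.uint8),(540,540),interpolation=cv2.INTER_CUBIC)
for z,col in ((59,(0,0,255)),(100,(0,255,0)),(150,(255,0,0))):
    q=proj(g,[p[0],p[1],z])[0]; cv2.drawMarker(k2,tuple(int(a) for a in (q-[300,220]+.5)*5.4),col,0,12)
cv2.imwrite('pics/k4.png',k);cv2.imwrite('pics/k5.png',k2)
```

```text
[361.90957992 189.89793254]
```

View pics/k4.png

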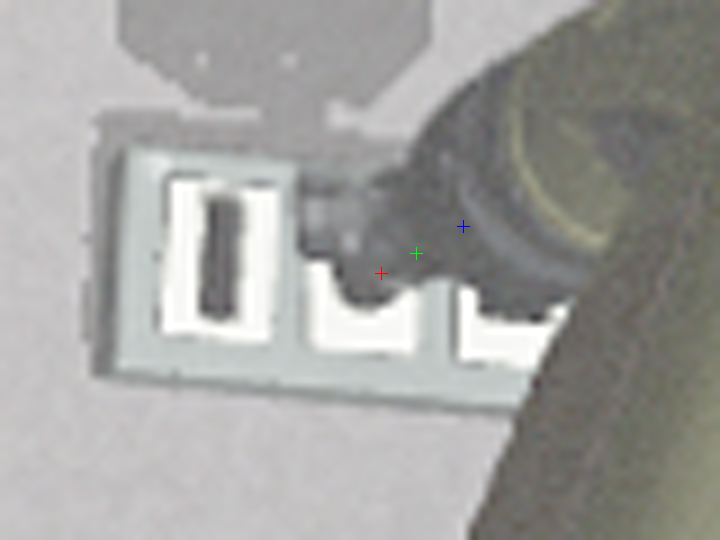

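View pics/k5.png

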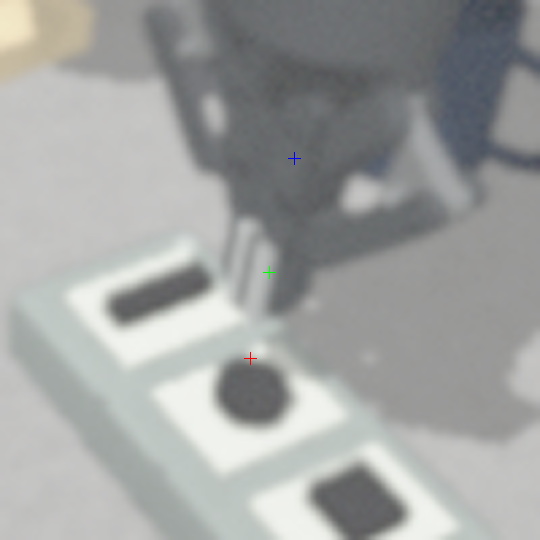

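Request:
play_rows(commands=[[255,0,0,0.07,0,0,0],[255,0,0,0.04,0,0,0],[255,0,0,0.03,0,0,0],[255,0,0,0,0,0,0],[255,0,0,0,0,0,0]])

```text
clock: 4.4
eef_pos: [476.3, -333.7, 44.6]
ee_rot: [0.707, 0.707, 0.0, 0.0]
force: [0.2, -0.7, 0.2]
gripper_width: -0.2
```

Request:
play_rows(commands=[[255,0,0,0.05,0,0,0],[255,0,0,0.04,0,0,0],[255,0,0,0,0,0,0],[255,0,0,0,0,0,0],[255,0,0,0,0,0,0]])

```text
clock: 5.03
eef_pos: [476.3, -333.7, 35.7]
ee_rot: [0.707, 0.707, 0.0, 0.0]
force: [0.7, -0.8, 0.3]
gripper_width: 0.2
```

```bash
cat > look.py <<'E'
from h import *
import sys
def look(name,f1=(320,160,400,220),f2=(300,220,400,320),zs=(0,)):
    p=sensors.sense()['eef_pos'];out=[]
    for n,(x,y,X,Y) in (('top',f1),('side',f2)):
        f=grab(n);c=cv2.cvtColor(f['color'],cv2.COLOR_RGB2BGR)[y:Y,x:X]
        s=400/(X-x);k=cv2.resize((255*(c/255.)**.6).astype(np.uint8),None,fx=s,fy=s,interpolation=cv2.INTER_CUBIC)
        for z in zs:
            q=proj(f,p+[0,0,z])[0];cv2.drawMarker(k,tuple(int(a) for a in (q-[x,y]+.5)*s),(0,0,255),0,10)
        out.append(k)
    H=max(k.shape[0] for k in out);out=[cv2.copyMakeBorder(k,0,H-k.shape[0],0,0,0) for k in out]
    cv2.imwrite('pics/'+name,np.hstack(out))
E
python3 -c "
from look import *
look('k6.png',zs=(0,20))"
```

```text
(no output)
```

View pics/k6.png

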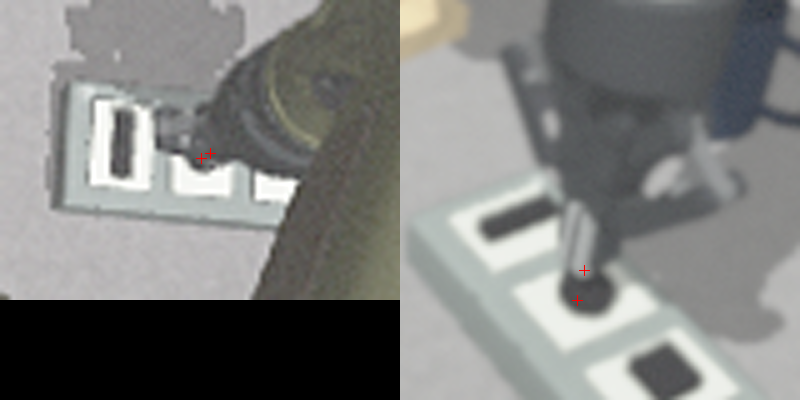

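Request:
play_rows(commands=[[255,0,0,0.03,0,0,0],[255,0,0,0.03,0,0,0],[255,0,0,0,0,0,0],[255,0,0,0,0,0,0],[255,0,0,0,0,0,0]])

```text
clock: 5.75
eef_pos: [476.3, -333.7, 29.7]
ee_rot: [0.707, 0.707, 0.0, 0.0]
force: [-0.5, 0.5, 0.1]
gripper_width: -0.2
```

Request:
play_rows(commands=[[255,0,0,0.02,0,0,0],[255,0,0,0.02,0,0,0],[255,0,0,0,0,0,0],[255,0,0,0,0,0,0],[255,0,0,0,0,0,0]])

```text
clock: 6.38
eef_pos: [476.3, -333.6, 25.6]
ee_rot: [0.707, 0.707, 0.0, 0.0]
force: [-0.4, 0.4, 0.3]
gripper_width: -0.0
```

```bash
python3 -c "
from look import *
look('k7.png',zs=(0,20),f1=(330,160,390,220),f2=(310,240,390,320))"
```

```text
(no output)
```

View pics/k7.png

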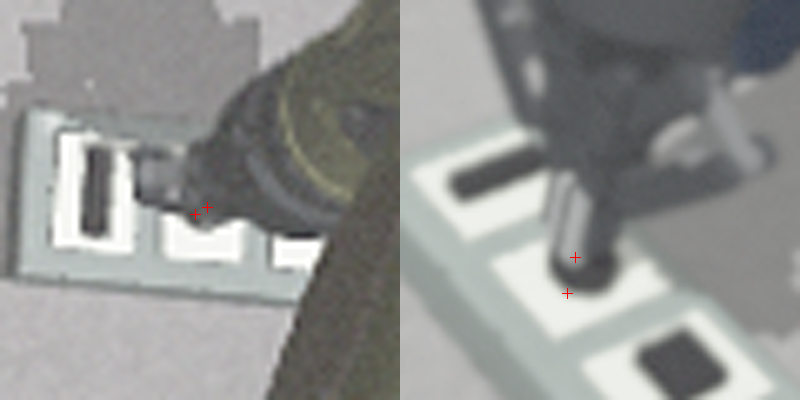

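Request:
play_rows(commands=[[255,0,0,0.02,0,0,0],[255,0,0,0.02,0,0,0],[255,0,0,0,0,0,0],[255,0,0,0,0,0,0],[255,0,0,0,0,0,0]])

```text
clock: 7.1
eef_pos: [476.3, -333.7, 21.7]
ee_rot: [0.707, 0.707, 0.0, 0.0]
force: [-0.4, 1.0, 1.0]
gripper_width: 0.1
```

Request:
play_rows(commands=[[255,0,0,0.02,0,0,0],[255,0,0,0,0,0,0],[255,0,0,0,0,0,0],[255,0,0,0,0,0,0],[255,0,0,0,0,0,0]])

```text
clock: 7.72
eef_pos: [476.3, -333.7, 19.7]
ee_rot: [0.707, 0.707, 0.0, 0.0]
force: [0.4, 0.4, 3.0]
gripper_width: -0.0
```

Request:
play_rows(commands=[[255,0,0,0.02,0,0,0],[255,0,0,0.02,0,0,0],[255,0,0,0,0,0,0],[255,0,0,0,0,0,0],[255,0,0,0,0,0,0]])

```text
clock: 8.35
eef_pos: [476.3, -333.7, 16.3]
ee_rot: [0.707, 0.707, 0.0, 0.0]
force: [-1.5, 1.2, 8.2]
gripper_width: -0.1
```

```bash
python3 -c "
from look import *
print(sensors.sense()['force'],sensors.sense()['wrist_torque'])
look('k8.png',zs=(0,20),f1=(330,160,390,220),f2=(310,240,390,320))"
```

```text
[-1.51712288  1.24595276  8.20708334] [ 0.17861572  0.34353351 -0.00637309]
```

View pics/k8.png

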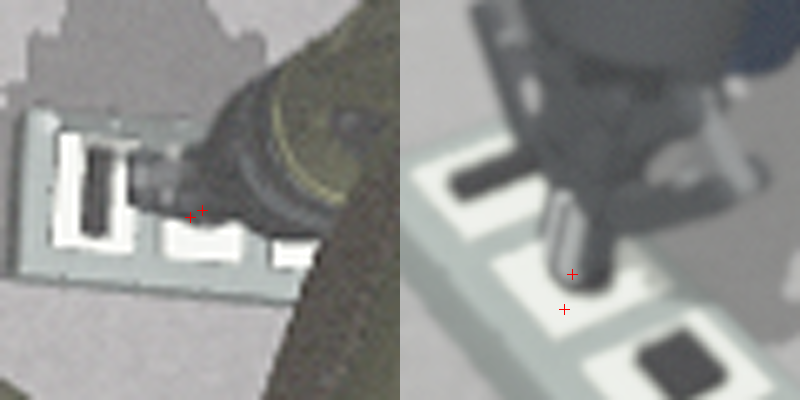

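Request:
play_rows(commands=[[255,0,0,-0.1,0,0,0],[255,0,0,-0.1,0,0,0],[255,-0.28,-0.04,0,0,0,0],[255,-0.28,-0.04,0,0,0,0],[255,0,0,0,0,0,0]])

```text
clock: 9.07
eef_pos: [468.1, -391.3, 35.7]
ee_rot: [0.708, 0.706, -0.0, 0.0]
force: [0.1, -0.4, -0.3]
gripper_width: -0.3
```

```bash
python3 -c "
from look import *
print(sensors.sense()['force'],sensors.sense()['wrist_torque'])
look('k9.png',zs=(0,26.7),f1=(330,160,390,220),f2=(320,260,400,340))"
```

```text
[ 0.07663187 -0.38351775 -0.27026664] [-0.01542792 -0.00341845  0.01292959]
```

View pics/k9.png

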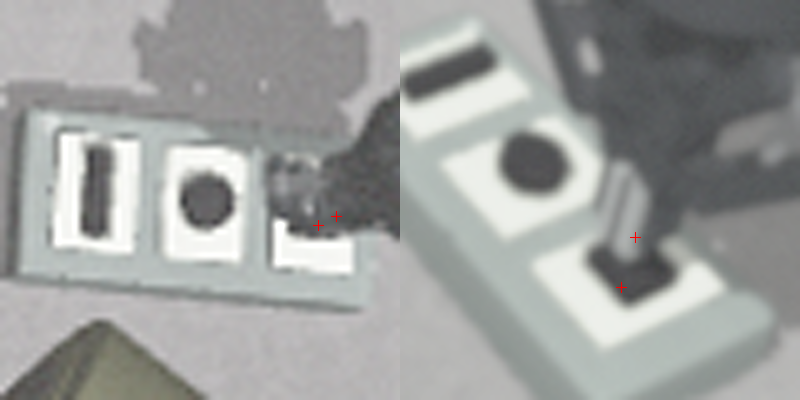

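Request:
play_rows(commands=[[255,0,0,0.1,0,0,0],[255,0,0,0.06,0,0,0],[255,0,0,0.04,0,0,0],[255,0,0,0,0,0,0],[255,0,0,0,0,0,0]])

```text
clock: 9.8
eef_pos: [468.1, -388.6, 16.3]
ee_rot: [0.707, 0.707, 0.0, -0.0]
force: [-1.3, 3.1, 8.4]
gripper_width: 0.0
```

Square fully down (8.4 N at the same depth). Next I lift off and move to the bar at about (480,−283): +12, +106.

Request:
play_rows(commands=[[255,0,0,-0.15,0,0,0],[255,0,0,-0.15,0,0,0],[255,0.36,0.04,0,0,0,0],[255,0.36,0.04,0,0,0,0],[255,0.34,0.04,0,0,0,0]])

```text
clock: 10.42
eef_pos: [480.5, -282.9, 46.4]
ee_rot: [0.707, 0.707, 0.0, 0.0]
force: [-0.1, -0.1, -0.1]
gripper_width: 0.2
```

Request:
play_rows(commands=[[255,0,0,0.1,0,0,0],[255,0,0,0,0,0,0],[255,0,0,0,0,0,0],[255,0,0,0,0,0,0],[255,0,0,0,0,0,0]])

```text
clock: 11.05
eef_pos: [480.3, -284.2, 35.7]
ee_rot: [0.707, 0.707, 0.0, 0.0]
force: [-0.1, -0.2, 1.0]
gripper_width: 0.0
```

```bash
python3 -c "
from look import *
look('k10.png',zs=(0,26.7),f1=(330,160,390,220),f2=(290,220,370,300))"
```

```text
(no output)
```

View pics/k10.png

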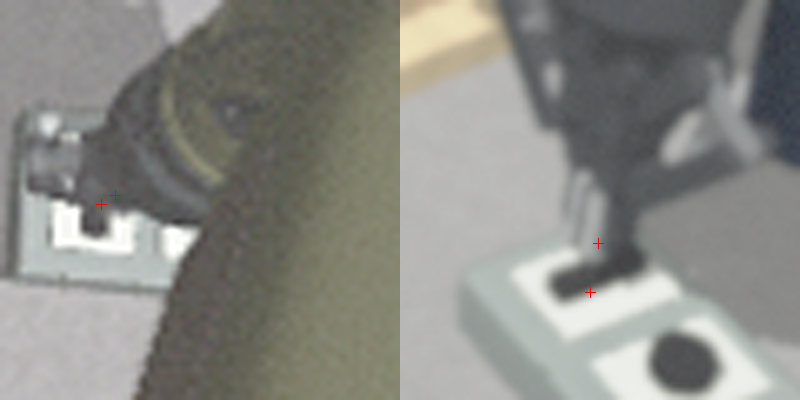

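The fingertip is over the bar key, near its middle. Pressing.

Request:
play_rows(commands=[[255,0,0,0.1,0,0,0],[255,0,0,0.06,0,0,0],[255,0,0,0.04,0,0,0],[255,0,0,0,0,0,0],[255,0,0,0,0,0,0]])

```text
clock: 11.78
eef_pos: [480.1, -283.6, 16.3]
ee_rot: [0.707, 0.707, -0.0, 0.0]
force: [-1.9, 0.0, 7.9]
gripper_width: -0.2
```

Request:
play_rows(commands=[[255,0,0,-0.4,0,0,0],[200,0,0,-0.5,0,0,0],[0,0.3,0.1,-0.4,0,0,0],[0,0.5,0.17,0,0,0,0],[0,0.5,0.17,0,0,0,0]])

```text
clock: 12.4
eef_pos: [524.9, -152.6, 146.1]
ee_rot: [0.707, 0.707, 0.0, 0.001]
force: [0.5, -0.7, 0.0]
gripper_width: 72.0
```

Request:
play_rows(commands=[[0,0.5,0.17,0,0,0,0],[0,0.4,0.14,0,0,0,0],[0,0,0,0,0,0,0],[0,0,0,0,0,0,0],[0,0,0,0,0,0,0]])

```text
clock: 13.02
eef_pos: [554.7, -64.6, 145.4]
ee_rot: [0.708, 0.707, -0.0, -0.0]
force: [-0.5, 0.1, -0.2]
gripper_width: 85.6
```

```bash
python3 -c "
from look import *
look('c1.png',zs=(0,27),f1=(220,120,340,240),f2=(220,120,340,260))"
```

```text
(no output)
```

View pics/c1.png

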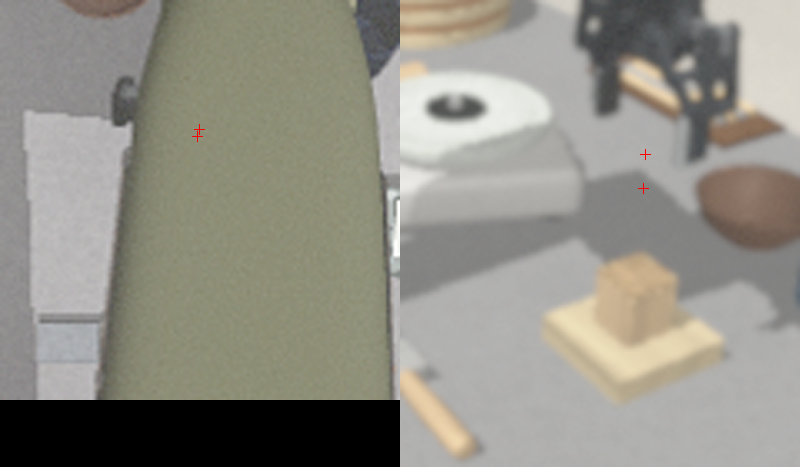

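```bash
python3 -c "
from look import *
f=grab('side')
print(plane(f,(291.4,202.5),72),plane(f,(295,160.8),185.4))
R,t=cam(f);print(R[0])
c=cv2.cvtColor(f['color'],cv2.COLOR_RGB2BGR)
cv2.imwrite('pics/c2.png',np.hstack([cv2.resize(c[y:y+60,x:x+60],(396,396),interpolation=cv2.INTER_CUBIC) for x,y in ((265,185),(268,118))]))
P=pts(f)
m=(P[...,2]>66)&(P[...,2]<80);m[:185]=0;m[215:]=0;m[:,:270]=0;m[:,315:]=0
print(P[m].mean(0),P[m].min(0),P[m].max(0),m.sum())
"
```

```text
[[555.06535697 -68.58436101  72.        ]] [[557.89930015 -65.6687331  185.4       ]]
[ 0.84063265 -0.54151411  0.009961  ]
[555.64471574 -66.59480858  70.07116444] [534.50872462 -87.41858058  66.02165624] [579.56677554 -40.12123554  73.11901013] 195
```

View pics/c2.png

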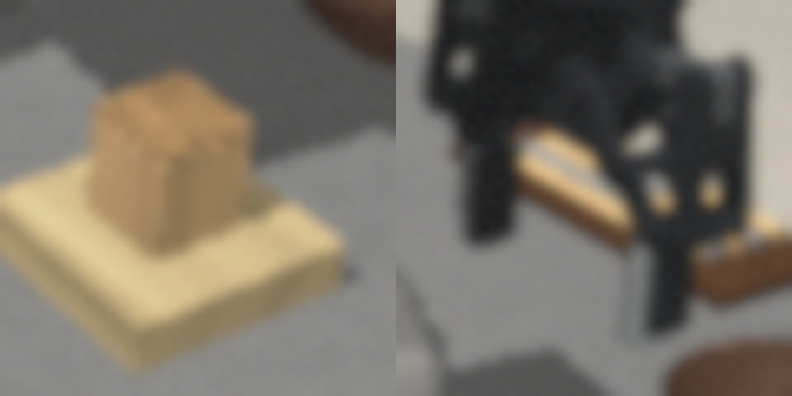

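Request:
play_rows(commands=[[0,0,0,0.4,0,0,0],[0,0,0,0.4,0,0,0],[0,0,0,0.2,0,0,0],[0,0,0,0.1,0,0,0],[0,0,0,0,0,0,0]])

```text
clock: 13.8
eef_pos: [554.9, -64.0, 35.4]
ee_rot: [0.707, 0.707, -0.0, -0.0]
force: [-0.4, -1.4, 0.4]
gripper_width: 85.2
```

```bash
python3 -c "
from look import *
look('c3.png',zs=(40,),f1=(220,120,320,220),f2=(240,150,330,240))"
```

```text
(no output)
```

View pics/c3.png

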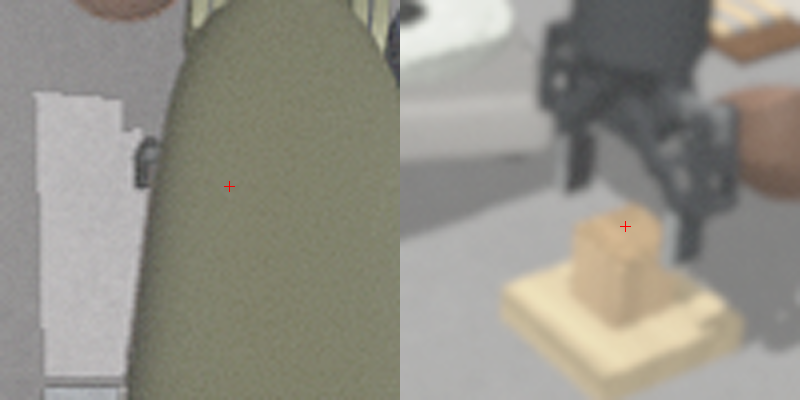

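Request:
play_rows(commands=[[0,0.01,-0.04,0,0,0,0],[0,0,0,0.15,0,0,0],[0,0,0,0.15,0,0,0],[0,0,0,0.09,0,0,0],[0,0,0,0,0,0,0]])

```text
clock: 14.52
eef_pos: [550.0, -62.5, -4.8]
ee_rot: [0.707, 0.707, -0.001, -0.001]
force: [-0.6, 0.1, -0.1]
gripper_width: 85.4
```

```bash
python3 -c "
from look import *
look('c4.png',zs=(40,),f1=(220,120,320,220),f2=(250,170,320,240))"
```

```text
(no output)
```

View pics/c4.png

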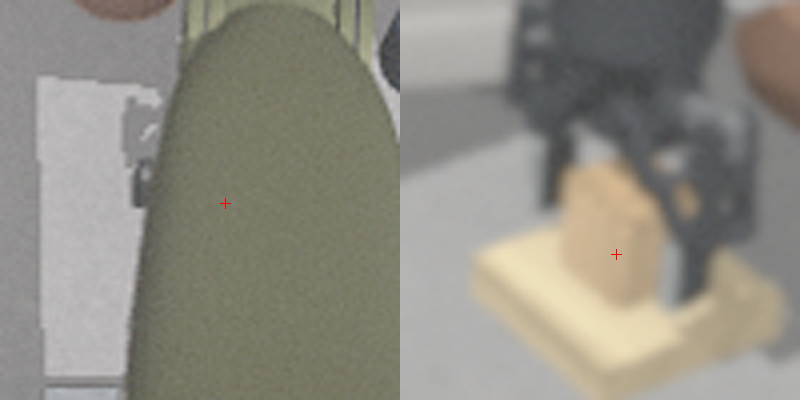

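Request:
play_rows(commands=[[120,0,0,0,0,0,0],[200,0,0,0,0,0,0],[255,0,0,0,0,0,0],[255,0,0,0,0,0,0],[255,0,0,0,0,0,0]], squeeze=70)

```text
clock: 15.25
eef_pos: [551.8, -62.8, -2.8]
ee_rot: [0.707, 0.707, 0.0, 0.001]
force: [-0.8, 0.5, 5.4]
gripper_width: 43.5
```

```bash
python3 -c "
from look import *
print(sensors.sense())
look('c5.png',zs=(40,),f1=(220,120,320,220),f2=(250,170,320,240))"
```

```text
{'clock': 15.25, 'q': array([-1.13187360e-01,  4.77284520e-01, -3.96064780e-01,  6.96156055e-01,
       -1.81266182e-04, -1.13203387e-01]), 'qvel': array([-2.53949432e-04, -6.53684865e-04, -2.86930837e-04,  7.37200629e-04,
       -8.94278111e-05, -1.25602022e-03]), 'tau': array([ 2.69697094e-01, -4.39324093e+01,  1.82974845e+01, -9.76162939e-02,
        1.65330232e-01,  2.84477057e-03]), 'eef_pos': array([551.81887527, -62.79034656,  -2.81610441]), 'ee_rot': array([7.07101006e-01, 7.07112256e-01, 3.31035315e-04, 5.61500005e-04]), 'force': array([-0.76977244,  0.47808485,  5.37694217]), 'wrist_torque': array([-0.12717188,  0.07364315,  0.01877988]), 'gripper_width': 43.475831616063616}
```

View pics/c5.png

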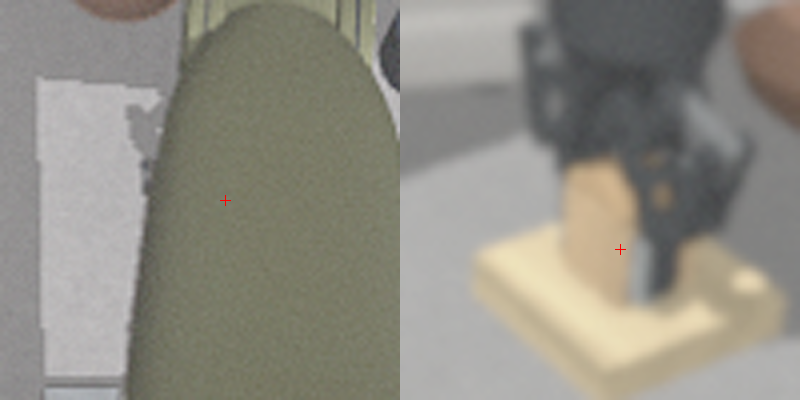

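Request:
play_rows(commands=[[255,0,0,-0.1,0,0,0],[255,0,0,-0.3,0,0,0],[255,0,0,-0.4,0,0,0],[255,0,0,-0.4,0,0,0],[255,0,0,-0.1,0,0,0]])

```text
clock: 15.98
eef_pos: [552.6, -62.7, 128.8]
ee_rot: [0.707, 0.707, 0.001, 0.001]
force: [-0.8, -0.6, -3.4]
gripper_width: 43.7
```

Request:
play_rows(commands=[[255,0.3,0,0,0,0,0],[255,0.3,0,0,0,0,0],[255,0,0,0,0,0,0],[255,0,0,0,0,0,0],[255,0,0,0,0,0,0]])

```text
clock: 16.6
eef_pos: [550.7, -3.3, 125.9]
ee_rot: [0.707, 0.707, -0.001, -0.0]
force: [0.6, -0.5, -3.3]
gripper_width: 43.3
```

```bash
python3 -c "
from look import *
print(sensors.sense()['force'])
look('c6.png',zs=(0,),f1=(140,100,320,220),f2=(190,90,310,190))"
```

```text
[ 0.57285599 -0.54786814 -3.254258  ]
```

View pics/c6.png

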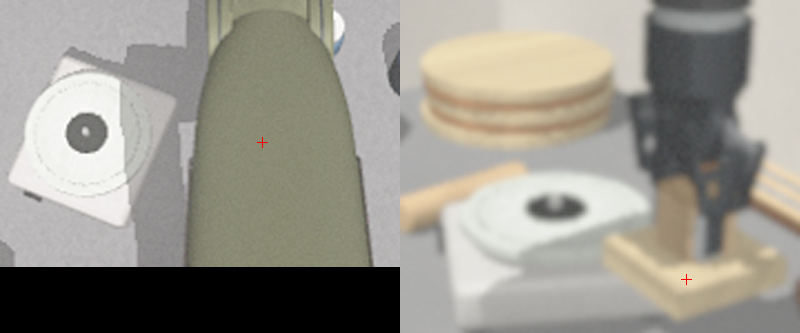

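Run:
```python
from look import *
ims=[]
for n,(x,y) in (('top',(160,140)),('side',(217,135))):
    f=grab(n);np.save(n+'w.npy',f['color'])
    c=cv2.cvtColor(f['color'],cv2.COLOR_RGB2BGR)[y:y+40,x:x+40]
    ims.append(cv2.resize(c,(400,400),interpolation=cv2.INTER_NEAREST))
    g=f['color'].max(2).astype(int)
    print(n);print(g[y+8:y+30:1,x+8:x+30])
cv2.imwrite('pics/p1.png',np.hstack(ims))
```

```text
top
[[239 238 237 238 240 239 240 239 240 241 242 239 239 239 239 237 238 237
  237 238 232 235]
 [237 237 238 238 239 241 242 242 245 244 248 243 244 244 242 238 240 240
  234 239 235 235]
 [238 234 238 239 241 242 248 219 194 195 193 187 186 190 210 248 244 244
  238 236 234 235]
 [237 236 239 238 244 250 207 119  81  71  68  57  67  72 111 188 191 217
  243 239 235 234]
 [238 237 240 244 209 196  82  61  68  67  71  70  69  64  66  65  83 155
  246 241 237 237]
 [236 237 242 235 107  58  71  71  71  71  69  71  75  70  69  70  60 104
  199 244 237 238]
 [237 241 247 161  64  68  70  74  74  72  73  68  71  71  71  72  68  65
  106 200 240 238]
 [238 246 203  81  71  71  73  73  74  69  74  74  73  70  71  73  69  68
   66 145 245 239]
 [242 250 104  64  72  74  71  73  69  69  66  62  69  74  74  68  72  69
   68 101 200 245]
 [241 236  79  70  71  74  71  69  73 119 149  93  64  73  71  74  73  70
   69  67 154 245]
 [243 190  71  71  74  71  78  74  84 174 193 151  73  66  65  72  67  72
   70  67 150 246]
 [247 164  68  70  70  71  71  67  85 181 188 160  85  69  71  74  73  69
[... 2302 characters left out ...]
6 194 196 198 204 210 212 213
  216 221 220 215]
 [225 225 226 225 224 223 224 225 223 222 221 221 220 220 222 222 219 215
  210 204 196 183]
 [223 224 225 224 224 224 225 226 226 226 225 223 222 221 219 215 204 193
  182 168 158 150]
 [221 222 223 223 223 224 224 224 223 221 218 213 205 201 196 185 170 159
  151 142 138 135]
 [218 219 220 220 219 218 218 216 215 207 195 179 168 161 158 151 143 138
  136 133 132 131]
 [215 215 215 214 208 201 197 191 186 174 159 147 138 134 133 133 131 131
  131 130 129 128]
 [215 212 206 198 185 172 163 156 151 144 136 131 130 129 130 130 131 131
  131 131 132 134]
 [208 196 186 174 158 148 143 140 137 137 136 135 138 136 137 136 135 134
  136 135 138 142]]
```

View pics/p1.png

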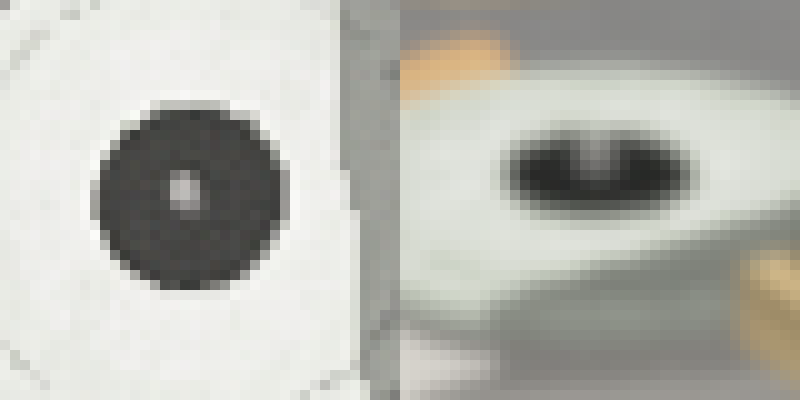

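Run:
```python
from look import *
f=grab('side');t=grab('top')
print(plane(f,(236.1,151.4),85),plane(t,(178.6,159.2),85), 'tip top',plane(t,(178.3,158.6),93),'tip side',plane(f,(236.1,148.3),93))
for X in ([576,240,85],[576,240,96]): print(proj(f,X),proj(t,X))
# chuck base corners in side
c=cv2.cvtColor(f['color'],cv2.COLOR_RGB2BGR)[145:195,245:310]
cv2.imwrite('pics/p2.png',cv2.resize(c,None,fx=10,fy=10,interpolation=cv2.INTER_CUBIC))
```

```text
[[577.61860363 238.74759086  85.        ]] [[580.92833679 243.30663157  85.        ]] tip top [[580.75623766 242.582928    93.        ]] tip side [[580.61384749 243.60576817  93.        ]]
[[235.45085304 151.37072209]] [[179.62187986 160.70629454]]
[[235.40449236 148.14414228]] [[178.89986076 159.82614786]]
```

View pics/p2.png

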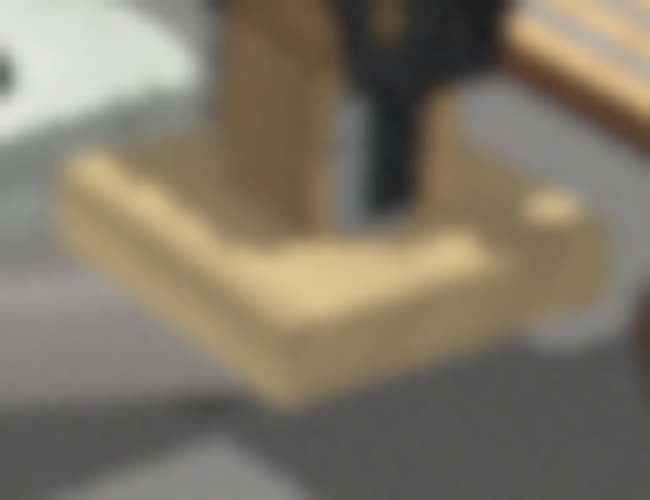

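Run:
```python
from look import *
f=grab('side');print(sensors.sense()['eef_pos'])
uv=np.array([(28.5,41),(6,23.7),(60.2,30)])+[244.5,144.5]
for z in (126,129,132):
  W=plane(f,uv,z);print(z,W.round(1),'c',((W[1]+W[2])/2).round(1),np.linalg.norm(W[0]-W[1]),np.linalg.norm(W[0]-W[2]))
uv=np.array([(28.5,33),(6,16.5),(60.5,21)])+[244.5,144.5]
W=plane(f,uv,151);print(W.round(1),'c',((W[1]+W[2])/2).round(1))
```

```text
[551.26653209  -2.89946094 126.67549769]
126 [[509.1 -50.1 126. ]
 [511.6  53.2 126. ]
 [609.6 -47.6 126. ]] c [560.6   2.8 126. ] 103.26627912446003 100.59765955185253
129 [[505.9 -54.2 129. ]
 [508.5  48.3 129. ]
 [605.8 -51.7 129. ]] c [557.1  -1.7 129. ] 102.52676046184357 99.87725161922563
132 [[502.8 -58.3 132. ]
 [505.3  43.5 132. ]
 [602.  -55.8 132. ]] c [553.6  -6.2 132. ] 101.7872417992271 99.1568436865985
[[504.8 -54.2 151. ]
 [506.8  46.1 151. ]
 [608.9 -46.1 151. ]] c [557.9   0.  151. ]
```

Request:
play_rows(commands=[[255,0.4,0.05,0,0,0,0],[255,0.5,0.05,0,0,0,0],[255,0.5,0.05,0,0,0,0],[255,0.5,0.05,0,0,0,0],[255,0.33,0.035,0,0,0,0]])

```text
clock: 17.58
eef_pos: [574.9, 222.8, 126.6]
ee_rot: [0.707, 0.708, 0.0, 0.0]
force: [0.4, -1.5, -3.3]
gripper_width: 43.0
```

Request:
play_rows(commands=[[255,0,0,0.1,0,0,0],[255,0,0,0.1,0,0,0],[255,0,0,0,0,0,0],[255,0,0,0,0,0,0],[255,0,0,0,0,0,0]])

```text
clock: 18.2
eef_pos: [575.1, 219.9, 107.1]
ee_rot: [0.707, 0.707, 0.0, 0.0]
force: [-0.1, 0.7, -2.4]
gripper_width: 42.8
```

```bash
python3 -c "
from look import *
print(sensors.sense())
look('w1.png',zs=(0,),f1=(130,110,250,210),f2=(195,110,275,190))"
```

```text
{'clock': 18.2, 'q': array([ 3.65137392e-01,  4.65557171e-01, -8.41397378e-02,  1.02023035e+00,
        4.19547991e-06,  3.66023063e-01]), 'qvel': array([ 0.00325821,  0.00028384,  0.00266096, -0.00097882, -0.00027032,
       -0.00027229]), 'tau': array([-1.89122226e-02, -5.22853768e+01,  2.51454145e+01, -5.26682954e-03,
       -8.74070713e-03, -3.92585071e-04]), 'eef_pos': array([575.10166348, 219.85114725, 107.11601299]), 'ee_rot': array([7.07419776e-01, 7.06793514e-01, 3.97656669e-04, 1.75198498e-04]), 'force': array([-0.10464726,  0.72836139, -2.41754762]), 'wrist_torque': array([-0.00860603,  0.00976789, -0.01839216]), 'gripper_width': 42.789657395691414}
```

View pics/w1.png

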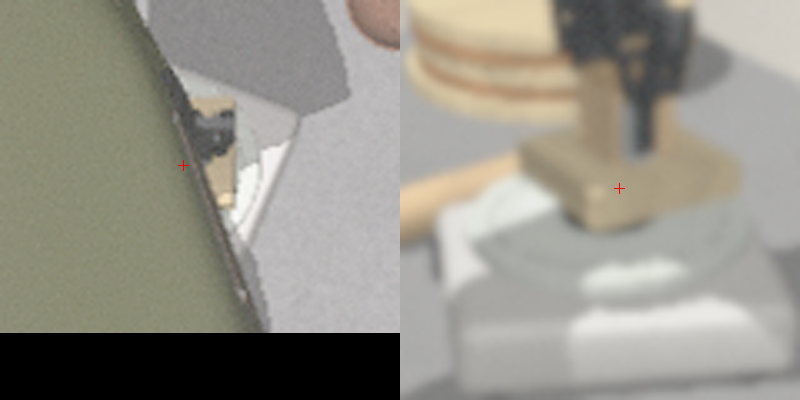

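Request:
play_rows(commands=[[255,0,0,0.06,0,0,0],[255,0,0,0.03,0,0,0],[255,0,0,0.03,0,0,0],[255,0,0,0,0,0,0],[255,0,0,0,0,0,0]])

```text
clock: 18.92
eef_pos: [574.7, 220.4, 94.6]
ee_rot: [0.707, 0.707, 0.0, 0.0]
force: [0.1, 0.6, -3.4]
gripper_width: 43.4
```

Request:
play_rows(commands=[[255,0,0,0.01,0,0,0],[255,0,0,0.01,0,0,0],[255,0,0,0,0,0,0],[255,0,0,0,0,0,0],[255,0,0,0,0,0,0]])

```text
clock: 19.55
eef_pos: [574.9, 220.5, 93.1]
ee_rot: [0.707, 0.707, 0.0, 0.0]
force: [-1.4, -1.7, 1.8]
gripper_width: 43.2
```

Request:
play_rows(commands=[[255,0.03,0,0,0,0,0],[255,0.03,0,0,0,0,0],[255,0.02,0,0,0,0,0],[255,0,0,0,0,0,0],[255,0,0,0,0,0,0]])

```text
clock: 20.18
eef_pos: [575.4, 228.5, 93.1]
ee_rot: [0.707, 0.707, 0.001, 0.0]
force: [0.4, -2.5, 4.6]
gripper_width: 43.4
```

Request:
play_rows(commands=[[255,0.02,0,0,0,0,0],[255,0.02,0,0,0,0,0],[255,0,0,0,0,0,0],[255,0,0,0,0,0,0],[255,0,0,0,0,0,0]])

```text
clock: 20.8
eef_pos: [575.3, 232.4, 93.0]
ee_rot: [0.707, 0.707, 0.0, 0.0]
force: [0.2, -3.3, 5.7]
gripper_width: 43.3
```

Request:
play_rows(commands=[[255,0.02,0,0,0,0,0],[255,0.01,0,0,0,0,0],[255,0,0,0,0,0,0],[255,0,0,0,0,0,0],[255,0,0,0,0,0,0]])

```text
clock: 21.42
eef_pos: [575.2, 235.4, 92.9]
ee_rot: [0.707, 0.707, 0.0, 0.0]
force: [1.4, -3.9, 5.4]
gripper_width: 43.3
```

Request:
play_rows(commands=[[255,0.01,0,0,0,0,0],[255,0.01,0,0,0,0,0],[255,0,0,0,0,0,0],[255,0,0,0,0,0,0],[255,0,0,0,0,0,0]])

```text
clock: 22.05
eef_pos: [574.2, 238.5, 92.0]
ee_rot: [0.707, 0.707, 0.0, -0.001]
force: [0.3, 3.3, -1.7]
gripper_width: 43.4
```

Request:
play_rows(commands=[[255,0.01,0,0,0,0,0],[255,0.01,0,0,0,0,0],[255,0,0,0,0,0,0],[255,0,0,0,0,0,0],[255,0,0,0,0,0,0]])

```text
clock: 22.68
eef_pos: [574.5, 239.1, 92.5]
ee_rot: [0.707, 0.707, -0.0, -0.0]
force: [-0.4, -0.9, -4.2]
gripper_width: 43.5
```

Request:
play_rows(commands=[[255,0.01,0,0,0,0,0],[255,0.01,0,0,0,0,0],[255,0,0,0,0,0,0],[255,0,0,0,0,0,0],[255,0,0,0,0,0,0]])

```text
clock: 23.3
eef_pos: [574.7, 241.4, 92.6]
ee_rot: [0.707, 0.707, -0.0, 0.0]
force: [-0.7, -0.1, -3.9]
gripper_width: 43.5
```

Request:
play_rows(commands=[[255,0,0,0.015,0,0,0],[255,0,0,0.015,0,0,0],[255,0,0,0.01,0,0,0],[255,0,0,0,0,0,0],[255,0,0,0,0,0,0]])

```text
clock: 23.92
eef_pos: [574.7, 241.4, 88.6]
ee_rot: [0.707, 0.707, 0.0, 0.0]
force: [0.6, 0.4, -2.8]
gripper_width: 43.3
```

Request:
play_rows(commands=[[255,0,0,0.02,0,0,0],[255,0,0,0.02,0,0,0],[255,0,0,0.01,0,0,0],[255,0,0,0,0,0,0],[255,0,0,0,0,0,0]])

```text
clock: 24.55
eef_pos: [574.7, 241.4, 83.6]
ee_rot: [0.707, 0.707, 0.0, 0.0]
force: [-0.1, 0.9, -2.3]
gripper_width: 43.6
```

Request:
play_rows(commands=[[255,0,0,0.02,0,0,0],[255,0,0,0.02,0,0,0],[255,0,0,0.01,0,0,0],[255,0,0,0,0,0,0],[255,0,0,0,0,0,0]])

```text
clock: 25.18
eef_pos: [575.0, 241.5, 79.6]
ee_rot: [0.707, 0.707, 0.001, 0.0]
force: [-2.2, -0.8, 4.8]
gripper_width: 43.3
```

Request:
play_rows(commands=[[255,0,0,0.02,0,0,0],[255,0,0,0.02,0,0,0],[255,0,0,0,0,0,0],[255,0,0,0,0,0,0],[255,0,0,0,0,0,0]])

```text
clock: 25.8
eef_pos: [575.1, 241.5, 77.2]
ee_rot: [0.707, 0.707, 0.001, 0.001]
force: [-4.9, -1.7, 14.4]
gripper_width: 43.4
```

Request:
play_rows(commands=[[255,0,-0.005,0.02,0,0,0],[255,0,0,0,0,0,0],[255,0,0,0,0,0,0],[255,0,0,0,0,0,0],[255,0,0,0,0,0,0]])

```text
clock: 26.42
eef_pos: [575.1, 241.6, 77.2]
ee_rot: [0.707, 0.707, 0.002, 0.001]
force: [-6.0, -2.6, 23.1]
gripper_width: 43.1
```

```bash
python3 -c "
from look import *
s=sensors.sense();print(s['force'],s['wrist_torque'],s['eef_pos'],s['ee_rot'])
look('w2.png',zs=(0,),f1=(130,110,250,210),f2=(195,110,275,190))
look('w3.png',zs=(),f1=(0,0,512,384),f2=(0,0,512,384))"
```

```text
[-5.95276595 -2.62373249 23.0509396 ] [-0.95717211  1.55676734 -0.05023071] [575.14762333 241.57674184  77.15709766] [0.707087   0.70712331 0.00181184 0.00114437]
```

View pics/w2.png

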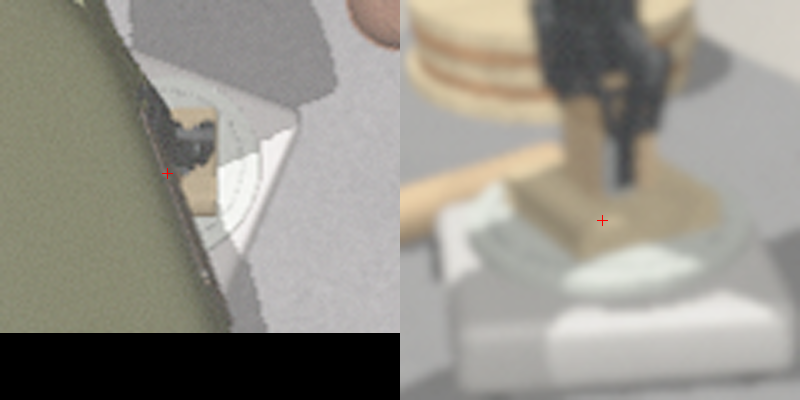

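View pics/w3.png

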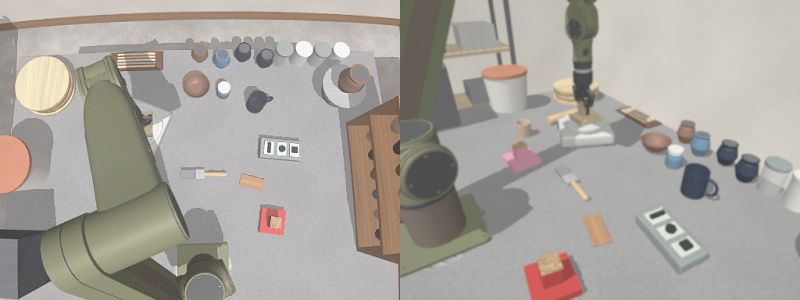

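```bash
python3 -c "
from h import *
s=sensors.sense();print(s['clock'],s['force'],s['eef_pos'],s['gripper_width'],abs(s['qvel']).max())
r.job_done()"
```

```text
26.625 [-6.55418191 -1.13476833 22.99816311] [575.18290584 241.56801161  77.19628775] 43.3782117207526 0.0011277783841719946
the job is handed in; nothing more can be done
```

I pressed the three keys in order, put the chuck on the pin, pressed it home, and handed the job in at 26.6 s with the gripper still holding it down. No verdict came back.

- **Keys:** The round, square and bar keys each bottomed out at the same depth, with 8.2, 8.4 and 7.9 N. The last pictures show all three up again.
- **Riding on the pin:** The underside met the pin tip about 20 mm to one side. Contact was at the height expected for the tip, with about 5–8 N. Sliding it across, the push vanished at about 3 mm from centre, so the hole was over the pin. It then went down freely.
- **Pressed home:** The underside is at about 80.0 mm by the arm's own reading. In the last 2 mm of commanded press the push rose from 14 to 23 N without the tool moving, so it is against a solid stop. The tool tilts about 0.004 rad, the grip reads 43 mm and the arm is at rest. The last side picture shows the chuck flat on the wheel head, and I saw no bystander out of place.

**Did not agree:**
- The reported TCP sits about 27 mm below where the closed fingers actually end, so I found heights by contact.
- The two cameras differed by up to 8 mm on the chuck and keys, and more on my first rough fit of the wheel.
- The post is held about 6 mm off centre, and a side force of about 6 N remains on the tool.

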